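# Index the tall tumbler round to the pointer on the geared turntable

### The job

Bring the tall tumbler round to the pointer at the front of the geared decorating turntable: swing the clamp lever fully over to free the gear, wind the handwheel clockwise by just as many whole turns as it takes (each full turn carries the table on by a quarter, one pad), so that the crank knob ends within about ten degrees of where it began, then swing the clamp lever fully back to lock it. Do not touch the three pots on the table or let them tip or slide off their pads, and leave the glaze jar and the black footed cup standing where they are.

Things in the scene. Friction and masses are not known exactly. Their poses are not given: they have to be found in the camera images.
- indexer: the fixed grey machine; origin on the work surface under the turntable's axis, z up, x from the pointer (robot's side) to the far side. The handwheel (152 mm over its rim, rim 97 to 112 mm high, vertical axis) is at x = 15, y = 285 mm, the clamp lever's pivot at x = 49, y = 353 mm. The upright pointer (100 mm high) is at x = -118 mm
- front_mark (a point): fixed point at the work position in front of the pointer, 60 mm from the turntable's axis, at the height of the pads' tops; the front pad, empty at the start, is centred there
- table_center (a point): fixed point on the turntable's vertical axis at the height of the pads' tops, 68 mm above the work surface. The turntable is a 200 mm aluminium disc with four round cork pads, 74 mm wide, centred 60 mm from the axis at front, right, far and left
- turntable (a joint): angle of the turntable in rad, 0 at the start, growing clockwise seen from above; geared to the handwheel, always a quarter of its angle, so a pot on the right-hand pad (machine's -y) reaches the front after one turn of the handwheel, one on the far pad after two
- handwheel (a joint): angle of the handwheel in rad, 0 at the start, growing clockwise seen from above; a stop prevents turning back past the start; it turns easily (about 0.1 N m) and stays where it is left. At 0 the crank knob is on the machine's -x side of the wheel's axis
- wheel_center (a point): fixed point on the handwheel's vertical axis, 145 mm above the work surface, level with the middle of the crank knob
- crank_grip (a point): middle of the upright wooden crank knob on the handwheel, 26 mm in diameter, standing from 114 to 170 mm above the work surface, 60 mm from the wheel's axis; the knob spins freely on its own pin, so it can be held from above and carried round without turning the hand; its pin sits in a soft rubber bush that gives up to 4 mm sideways (1.5 N/mm)
- clamp_lever (a joint): angle of the clamp lever in rad: 0 clamped (lever points 31 degrees left of the machine's +x; up to 0.06 at the start), 1.1 free (lever 94 degrees left of +x); grows counter-clockwise seen from above; stops at 0 and 1.1; stays where it is left (about 0.2 N m)
- clamp_pivot (a point): fixed point on the clamp lever's vertical pivot, 108 mm above the work surface, level with the middle of its black knob's grip
- clamp_knob (a point): middle of the grip of the upright black knob at the end of the clamp lever, 24 mm in diameter, grip from 84 to 126 mm above the work surface, 80 mm from the pivot; it does not spin on the lever but is round
- tall_tumbler: loose green-glazed straight tumbler, the tallest of the three pots on the turntable, 65 mm wide, 84 mm high; origin at the centre of its base. Starts on the right-hand or the far pad
- bisque_cup: loose unglazed pinkish cup, 69 mm wide, 62 mm high, origin at the centre of its base; on another pad of the turntable
- white_cup: loose pale cup, 69 mm wide, 68 mm high, origin at the centre of its base; on another pad of the turntable
- glaze_jar: bystander: closed glaze jar, 64 mm wide, 86 mm high, on the work surface left of the machine; origin at the centre of its base
- black_cup: bystander: black footed cup, 112 mm wide, 80 mm high, on the work surface right of the machine; origin at the centre of its base
Things that resemble listed ones, but are neither listed nor needed, are in the scene too. What is shaped like the white_cup but blue or pink is not meant.

How it is judged (in metres and radians):
On the way, in this order (a step that is already met when the one before it is completed fails the run):
1. the clamp lever is swung fully over to free, before the handwheel has been turned (value of joint clamp_lever above 0.95 rad and value of joint handwheel below 0.25 rad), for 0.1 s.
2. with the lever still free, the handwheel stands at a whole number of turns and the tall tumbler is at the pointer (value of joint clamp_lever above 0.95 rad and (value of joint handwheel between 6.0832 and 6.4832 rad or value of joint handwheel between 12.3664 and 12.7664 rad) and horizontal distance between tall_tumbler and front_mark below 0.012 m), for 0.2 s.
3. the clamp lever is swung fully back (value of joint clamp_lever below 0.15 rad and (value of joint handwheel between 6.0832 and 6.4832 rad or value of joint handwheel between 12.3664 and 12.7664 rad) and horizontal distance between tall_tumbler and front_mark below 0.012 m), for 0.2 s.
At the end, for the whole second after the job is handed in: the tall tumbler stands on the front pad, its base centre within 12 mm of the front mark, with the handwheel at rest within 0.2 rad of one or two whole turns, the clamp lever within 0.15 rad of clamped, and all three pots upright (within 0.1 rad) on the turntable, within 75 mm of its axis (all of step 3 and velocity of joint handwheel between -0.05 and 0.05 rad/s and angle between each of tall_tumbler, bisque_cup, white_cup's own z axis and vertical below 0.1 rad and height (world z) of each of tall_tumbler, bisque_cup, white_cup above 0.06 m and horizontal distance between each of tall_tumbler, bisque_cup, white_cup and table_center below 0.075 m); the robot touches nothing.
It fails at once if a pot on the turntable is touched by the robot (contact force between any of the fingers, the arm and tall_tumbler above 0.5 N or contact force between any of the fingers, the arm and bisque_cup above 0.5 N or contact force between any of the fingers, the arm and white_cup above 0.5 N).
It fails at once if a pot on the turntable tips over (angle between any of tall_tumbler, bisque_cup, white_cup's own z axis and vertical above 0.3 rad).
It fails at once if the glaze jar or the black cup is displaced by more than 20 mm or knocked over (distance of any of glaze_jar, black_cup from where it was at the start of the episode above 0.02 m or angle between any of glaze_jar, black_cup's own z axis and vertical above 0.3 rad).
It also fails if it takes over 72 s, if anything falls off the work surface, if the arm or the gripper's body presses on something with over 40 N, if the wrist force passes 120 N, or if a joint passes its speed limit or range.

### The arm

A 6-joint arm with a two-finger parallel gripper is mounted at the origin on the work surface; the furniture and walls round the work are solid. World frame = base frame: x ahead of the robot, y to its left, z up, the work surface at z = 0. Lengths are in mm, angles in rad, forces in N, time in s.
With the tool pointing down it reaches from about 250 to 725 mm from the base axis. Payload 4 kg.
Tool frame: the origin (TCP) lies midway between the tips of the shut fingers; the grasp point (between the pads) lies 19 mm behind it; z points along the fingers, y is the line along which they close (so a half turn about z gives the same grasp; the last joint's range is limited). The gripper opens to 85 mm and grips with 20 to 120 N. Pads are 22 mm wide; open, the fingers measure 114 mm over their backs; the gripper's body (76 mm by 85 mm) begins 54 mm behind the grasp point. The pads swing forward as they close: fully open they stand 13 mm farther back than shut.
Start: joints at [-1.239, 0.241, 0.005, 1.335, 0, 1.571], TCP at [162.871, -472.729, 231.306] pointing down, gripper open.
Joint ranges: [-2.72, 2.72], [-1.05, 1.87], [-1.09, 1.28], [-1.99, 2.15], [-1.42, 1.44], [-3.14, 3.14]. Speed limits (rad/s): [2.79, 2.79, 3.14, 3.14, 3.14, 3.14].

### API

Orientations are given as a 3x3 rotation matrix whose columns are the frame's x, y, z axes.
In Python, from station import env, cams, models gives the robot as it stands. The module is installed in compiled form; this text tells all that it offers.
- The arm moves only by the tool jog_arm, never from a script. Its argument "motion" is a list of rows, each a list of 5 numbers: the shift along the tool's x, y, z in mm, then the turn about the tool's z in rad, then the closure, from 0 (fully open) to 1 (shut). A call has 1 to 10 rows; each row is the pose to reach, as a shift and turn from the pose commanded when the call began, along the tool's axes at that moment; what a row does not reach only later rows make up. A row lasts 1/8 s, in which the tool goes at most 62.5 mm and 10.7 degrees, less where a joint would pass 70% of its speed; a pose out of reach is approached as far as the arm can. A call with a gripper value outside its range is refused whole. The fingers move at their own pace and stop on an object; "squeeze" is the grip in N (left out, the last holds). Time passes only in rows, so rows that repeat a pose let the fingers close. It gives the time, the measured TCP pose, the force, the opening and the grip force at its end, in the units of the state.
- env.state(): the state, without advancing time (a new reading comes with each control period).
- cams.read_camera(name): name is "side" or "top" or "wrist"; returns the picture (384x512x3 uint8, red, green, blue); there is no depth.
- cams.camera_model(name): a dict with "fx", "fy", "cx", "cy" (pixels), "view" (4x4, takes a point from world to camera coordinates). Camera axes: x right, y up, looking along -z (the intrinsics and any distortion apply to the point x, -y, -z); pixel columns grow to the right and rows downward; lengths in mm; the calibration is good to about 2 mm. A picture is of the moment at which its call begins: read the wrist's pose just before it. camera_model takes no time and is no camera call; for the wrist camera it gives the pose at the moment of the call.
- env.hand_in(): hands the job in; it is judged then, once.
Trained networks look in the newest picture that a camera, given by its name, has taken for a name from the list of things; names that differ only in an ending like _2 or _b are one class to them, and where a whole thing is asked for, a point or a joint stands for the part that bears it (a point fixed in the world has none). Each returns a list of dicts, best first, with "conf" (0 to 1); they miss things now and then, are a little off and sometimes report something else, mostly with a low value. They report only what shows in the picture. A call takes as long as a camera call. They do not tell look-alikes from the thing itself.
- models.recognise(camera, name): "extent" ([centre column, centre row, width, height] in pixels, round what is visible of it).
- models.tip_of(camera, name): "pixel" ([column, row] in pixels: a listed point, or the origin of a listed thing).
The state is a dict: "time_s": time; "joints": joint angles; "dq": joint speeds; "effort": joint torques, N m; "eef_pos": TCP position; "tool_rot": TCP orientation; "contact_force": force on the tool from outside, world axes, zero at the start; "ft_torque": the same for the moment, N m; "width": finger opening in mm; "grasp_force": force on a finger pad.
Only numpy, scipy, OpenCV 4.12 (cv2) and the standard library are available. Lean on these libraries where they do the work, as an engineer would, in place of code of your own. Each camera call takes 0.05 s, during which the arm holds its last target. There are 200 camera calls.

## Working session

There is one attempt and no reset: what is moved stays moved. The work goes in short steps, Python scripts to look and compute and a tool call to move; the robot and the scene stay as the last step left them, time stands still between calls to the robot, and variables do not carry over. Pictures are saved under pics/ and viewed, at most 10 in all, crops included, and the job is handed in when it is done.

Besides the shell and the picture viewer there is one more tool, called after "Request:" by a JSON object that holds its "method" and its "body". jog_arm: Moves the arm, as the interface text tells. Its arguments: {"type":"object","properties":{"motion":{"type":"array","items":{"type":"array","items":{"type":"number"}}},"squeeze":{"type":"number"}},"required":["motion"]}

```bash
mkdir -p pics; cat > h.py <<'E'
from station import env,cams,models
import numpy as np,cv2
def shot(n,f):
    im=cams.read_camera(n); cv2.imwrite('pics/'+f,im[:,:,::-1]); return im
def ray(n,px):
    m=cams.camera_model(n); V=np.array(m['view']); R=V[:3,:3]; t=V[:3,3]
    d=np.array([(px[0]-m['cx'])/m['fx'],-(px[1]-m['cy'])/m['fy'],-1.])
    return -R.T@t, R.T@d
def atz(n,px,z):
    o,d=ray(n,px); return o+d*(z-o[2])/d[2]
def proj(n,p):
    m=cams.camera_model(n); V=np.array(m['view']); c=V[:3,:3]@np.array(p)+V[:3,3]
    return [m['fx']*c[0]/-c[2]+m['cx'], m['fy']*-c[1]/-c[2]+m['cy']]
E
python3 - <<'E'
from h import *
a=shot('top','t0.png');b=shot('side','s0.png')
cv2.imwrite('pics/a0.png',np.hstack([a,b])[:,:,::-1][:, :]) 
print(cams.camera_model('top'))
np.set_printoptions(suppress=True,precision=1)
for n,z in [('crank_grip',145),('clamp_knob',108),('table_center',68),('front_mark',68),('wheel_center',145),('clamp_pivot',108),('tall_tumbler',68),('bisque_cup',68),('white_cup',68),('glaze_jar',0),('black_cup',0),('indexer',0)]:
    for c in ('top','side'):
        for r in models.tip_of(c,n)[:3]: print(n,c,round(r['conf'],2),np.array(r['pixel']),atz(c,r['pixel'],z))
s=env.state();print(s['time_s'],s['eef_pos'],s['tool_rot'])
E
```

```text
{'fx': 447.27721680961463, 'fy': 447.27721680961463, 'cx': 252.87174052554556, 'cy': 200.81369012088408, 'view': array([[-5.54212222e-01, -8.32371353e-01, -2.59670932e-03,
         3.31274010e+02],
       [ 8.15149477e-01, -5.43371596e-01,  2.00695386e-01,
        -3.30794924e+02],
       [-1.68464068e-01,  1.09111130e-01,  9.79650254e-01,
        -1.30961758e+03],
       [ 0.00000000e+00,  0.00000000e+00,  0.00000000e+00,
         1.00000000e+00]])}
crank_grip top 0.55 [217.8 249.6] [380.7 257.5 145. ]
crank_grip side 0.5 [260.6 235.6] [380.5 263.9 145. ]
clamp_knob top 0.56 [155.  221.1] [550.4 361.7 108. ]
clamp_knob side 0.94 [186.3 254.8] [553.6 357.  108. ]
table_center top 0.81 [293.3 187.6] [420.2 -24.9  68. ]
front_mark top 0.92 [300.9 202.4] [371.3 -18.1  68. ]
front_mark side 0.64 [292.9 193. ] [359.9 -15.4  68. ]
wheel_center top 0.86 [207.4 228.2] [445.2 249.6 145. ]
wheel_center side 0.96 [237.6 229. ] [445.7 260.8 145. ]
clamp_pivot top 0.62 [177.4 233.3] [486.1 327.4 108. ]
clamp_pivot top 0.51 [202.7 230.2] [454.2 263.9 108. ]
clamp_pivot side 0.87 [216.8 253. ] [480
[... 581 characters left out ...]
 [204.1 333.4] [431. 522.  68.]
white_cup side 0.75 [266.3 197.4] [436.1  32.7  68. ]
white_cup side 0.61 [294.3 262.6] [286.  261.1  68. ]
glaze_jar top 0.63 [195.7 306.2] [294.8 403.7   0. ]
glaze_jar side 0.73 [276.5 320.2] [293.  400.3   0. ]
black_cup top 0.64 [357.3 161.6] [ 387.7 -253.5    0. ]
black_cup top 0.43 [292.1 192.9] [418.3 -26.3   0. ]
black_cup side 0.76 [295.8 170.1] [ 397.7 -227.9    0. ]
indexer top 0.91 [290.  189.7] [430.3 -26.6   0. ]
indexer top 0.68 [303.8 204.6] [368.  -35.2   0. ]
indexer side 0.64 [279.5 202.5] [406.8 -29.8   0. ]
indexer side 0.35 [187.2 257. ] [601.5 288.2   0. ]
1.3 [ 162.9 -472.7  231.3] [[ 0.9  0.3 -0. ]
 [ 0.3 -0.9  0. ]
 [-0.  -0.  -1. ]]
```

View pics/t0.png

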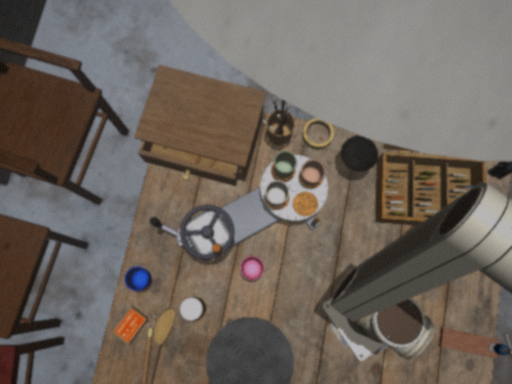

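View pics/s0.png

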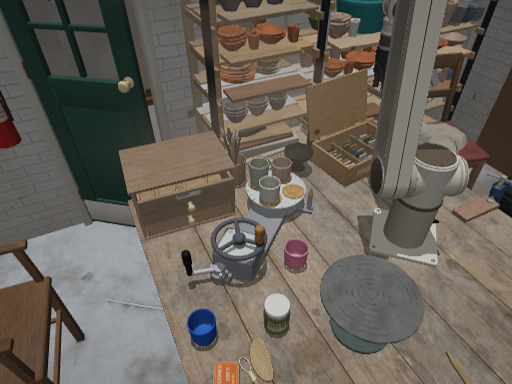

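The top view shows the table at (294,187), with an empty cork pad at the front (306,203). There is a green pot on the far pad (284,162), a pinkish one on the right (313,174) and a pale one on the left (276,195). The wheel is at (207,233), its knob at (217,248), and the black lever knob at (155,222).

Candidates for the tall tumbler:
- **(284,162):** green pot on the far pad
- **(276,195):** pale pot on the left pad
- **(192,308):** glaze jar
- **(138,278) and (252,268):** blue and pink cups, off the machine

I choose (284,162) and will check it in a crop.

```bash
python3 - <<'E'
from h import *
from scipy.optimize import least_squares
a=cv2.imread('pics/t0.png')[140:280,130:345];b=cv2.imread('pics/s0.png')[140:290,170:330]
a=cv2.resize(a,None,fx=2.1,fy=2.1,interpolation=3);b=cv2.resize(b,None,fx=2.1,fy=2.1,interpolation=3)
h=max(a.shape[0],b.shape[0]);a=cv2.copyMakeBorder(a,0,h-a.shape[0],0,0,0);b=cv2.copyMakeBorder(b,0,h-b.shape[0],0,0,0)
cv2.imwrite('pics/c0.png',np.hstack([a,b]))
P={'crank_grip':(-45,285,145),'clamp_knob':(117.6,394.2,108),'table_center':(0,0,68),'front_mark':(-60,0,68),'wheel_center':(15,285,145),'clamp_pivot':(49,353,108)}
obs=[]
for n in P:
    for c in ('top','side'):
        r=models.tip_of(c,n)
        if r: obs.append((n,c,r[0]['pixel']))
def W(x,p):
    c,s=np.cos(x[2]),np.sin(x[2]); return [x[0]+c*p[0]-s*p[1],x[1]+s*p[0]+c*p[1],p[2]]
f=lambda x:np.concatenate([np.array(proj(c,W(x,P[n])))-px for n,c,px in obs])
r=least_squares(f,[420,-25,-.05],loss='soft_l1',x_scale=[1,1,.01])
print(r.x);
for o,e in zip(obs,r.fun.reshape(-1,2)):print(o[0],o[1],e.round(1))
for n in P:print(n,np.round(W(r.x,P[n]),1))
E
```

```text
[ 4.21551839e+02 -2.67712828e+01 -3.05033308e-02]
crank_grip top [-1.6 -1. ]
crank_grip side [-1.2 -1.6]
clamp_knob top [-0.7  0.2]
clamp_knob side [-0.3  2.1]
table_center top [ 0.2 -0.7]
front_mark top [3.8 1.4]
front_mark side [ 0.2 -1.9]
wheel_center top [-2.5  1.6]
wheel_center side [ 0.6 -0.8]
clamp_pivot top [1.8 0.9]
clamp_pivot side [-0.  -0.5]
crank_grip [385.3 259.5 145. ]
clamp_knob [551.1 363.7 108. ]
table_center [421.6 -26.8  68. ]
front_mark [361.6 -24.9  68. ]
wheel_center [445.2 257.6 145. ]
clamp_pivot [481.3 324.6 108. ]
```

View pics/c0.png

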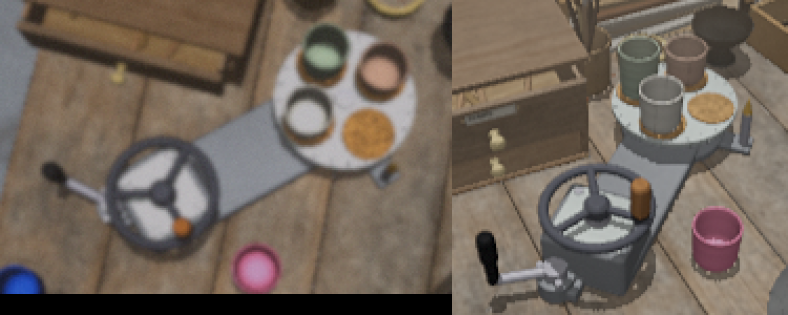

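The crop confirms the choice. The green, tallest pot stands on the far pad (crop 325,50 / 640,65), so two turns are needed. The orange crank knob is on the robot's side of the wheel, and the black lever knob is at crop (55,175).

```bash
cat >> h.py <<'E'
def rows(target,yaw=None,n=1):
    s=env.state(); R=np.array(s['tool_rot']); p=np.array(s['eef_pos'])
    d=R.T@(np.array(target)-p); y0=np.degrees(np.arctan2(R[1,0],R[0,0]))
    out='TCP %s yaw %.1f q %s shift %s'%(p.round(1),y0,np.round(s['joints'],2),d.round(1))
    if yaw is not None: out+=' turn %.3f'%(-np.radians(yaw-y0))
    print(out, s['time_s'],'F',np.round(s['contact_force'],1),'w',round(s['width'],1),round(s['grasp_force'],1))
E
python3 -c "
from h import *
rows([470,300,300],209)"
```

```text
TCP [ 162.9 -472.7  231.3] yaw 19.0 q [-1.24  0.24  0.    1.34  0.    1.57] shift [ 542.1 -630.5  -68.7] turn -3.316 1.9 F [-0.6 -0.5 -0.2] w 85.6 0.0
```

Request:
{"method": "jog_arm", "body": {"motion": [[30, -35, -20, -0.18, 0], [60, -70, -40, -0.36, 0], [90, -105, -60, -0.54, 0], [120, -140, -69, -0.72, 0], [150, -175, -69, -0.9, 0], [180, -210, -69, -1.08, 0], [210, -245, -69, -1.26, 0], [240, -280, -69, -1.44, 0], [270, -315, -69, -1.62, 0], [300, -350, -69, -1.8, 0]]}}

```text
time_s: 3.15
eef_pos: [332.9, -42.7, 300.6]
tool_rot: [[-0.537, 0.844, 0.001], [0.844, 0.537, -0.0], [-0.001, 0.001, -1.0]]
contact_force: [1.4, -0.7, -0.2]
width: 85.3
grasp_force: 0.0
```

```bash
python3 -c "
from h import *
rows([470,300,300],209)"
```

```text
TCP [332.9 -42.7 300.6] yaw 122.5 q [-0.13 -0.11 -0.2   1.48 -0.    0.88] shift [215.4 299.7   0.7] turn -1.510 3.15 F [ 1.4 -0.7 -0.2] w 85.3 0.0
```

Request:
{"method": "jog_arm", "body": {"motion": [[26, 36, 0, -0.17, 0], [52, 72, 0, -0.34, 0], [78, 108, 0, -0.51, 0], [104, 144, 0, -0.68, 0], [130, 180, 0, -0.85, 0], [156, 216, 0, -1.02, 0], [182, 252, 0, -1.19, 0], [208, 288, 0, -1.36, 0], [215, 300, 0, -1.51, 0], [215, 300, 0, -1.51, 0]]}}

```text
time_s: 4.4
eef_pos: [472.2, 298.4, 299.5]
tool_rot: [[-0.878, -0.479, -0.001], [-0.479, 0.878, -0.001], [0.001, -0.0, -1.0]]
contact_force: [-0.1, -0.1, -0.8]
width: 85.0
grasp_force: 0.0
```

```bash
python3 - <<'E'
from h import *
rows([470,300,300],209)
m=cams.camera_model('wrist'); im=shot('wrist','w0.png')
print(np.round(-np.array(m['view'])[:3,:3].T@np.array(m['view'])[:3,3],1))
for n,z in [('crank_grip',145),('clamp_knob',108),('wheel_center',145),('clamp_pivot',108)]:
    for r in models.tip_of('wrist',n)[:2]: print(n,round(r['conf'],2),np.round(r['pixel']),atz('wrist',r['pixel'],z).round(1))
E
```

```text
TCP [472.2 298.4 299.5] yaw -151.4 q [ 0.56  0.35  0.33  1.55 -0.    0.06] shift [ 1.1  2.4 -0.5] turn -6.289 4.4 F [-0.1 -0.1 -0.8] w 85.0 0.0
[408.6 263.3 442.4]
crank_grip 0.58 [263.  69.] [386.  255.1 145. ]
clamp_knob 0.76 [274. 259.] [554.1 361.9 108. ]
clamp_knob 0.29 [233. 133.] [450.8 257.2 108. ]
wheel_center 0.57 [232. 130.] [444.3 255.8 145. ]
clamp_pivot 0.97 [272. 186.] [479.8 318.5 108. ]
```

View pics/w0.png

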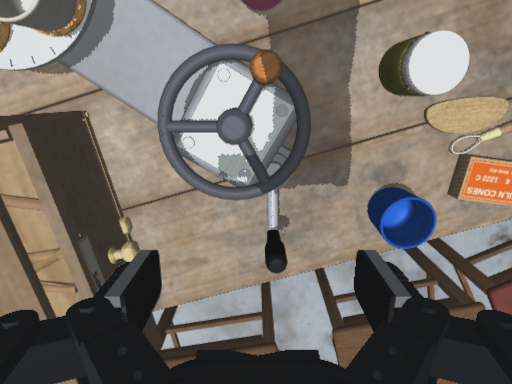

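The wrist view shows the wheel centred at about (234,122), the crank knob at (266,67) and the black lever knob at about (275,252). The drawer unit's knobs are at (123,245), well clear. I'll refit the machine pose with these.

```bash
python3 - <<'E'
from h import *
from scipy.optimize import least_squares
print('rim',atz('wrist',(234.5,121.5),108).round(1),atz('wrist',(158,121.5),105).round(1),atz('wrist',(311,121.5),105).round(1))
P={'crank_grip':(-45,285,145),'clamp_knob':0,'table_center':(0,0,68),'front_mark':(-60,0,68),'wheel_center':(15,285,145),'clamp_pivot':(49,353,108),'rim':(15,285,108)}
obs=[('rim','wrist',(234.5,121.5),4)]
for n in P:
    for c,w in (('top',1),('side',1),('wrist',3)):
        if n=='rim' or (c=='wrist' and n in('table_center','front_mark')):continue
        r=models.tip_of(c,n)
        if r: obs.append((n,c,r[0]['pixel'],w if c=='wrist' else 1))
pm={c:cams.camera_model(c) for c in('top','side','wrist')}
cams.camera_model=lambda c:pm[c]
def W(x,p):
    c,s=np.cos(x[2]),np.sin(x[2]); return [x[0]+c*p[0]-s*p[1],x[1]+s*p[0]+c*p[1],p[2]]
def pt(x,n):
    a=np.radians(31)+x[3]
    return W(x,P[n] or (49+80*np.cos(a),353+80*np.sin(a),108))
M={'top':2.5,'side':2,'wrist':.75}
f=lambda x:np.concatenate([(np.array(proj(c,pt(x,n)))-px)*M[c]/(2.5 if c!='wrist' else 1) for n,c,px,w in obs])
r=least_squares(f,[420,-25,-.03,.03],loss='soft_l1',x_scale=[1,1,.01,.01],bounds=([0,-200,-1,0],[900,200,1,.06]))
print(r.x.round(3))
for o,e in zip(obs,r.fun.reshape(-1,2)):print(o[0],o[1],e.round(1))
for n in P:print(n,np.round(pt(r.x,n),1))
E
```

```text
rim [440.2 253.  108. ] [477.2 185.3 105. ] [403.7 320.6 105. ]
[ 4.21752e+02 -2.89840e+01 -3.00000e-02  0.00000e+00]
rim wrist [-0.6  3.9]
crank_grip top [-0.8 -1.5]
crank_grip side [-0.7 -1.8]
crank_grip wrist [ 1.9 -0.2]
clamp_knob top [-0.1 -0.2]
clamp_knob side [0.1 1.2]
clamp_knob wrist [ 0.3 -2.1]
table_center top [ 0.8 -1.2]
front_mark top [4.4 1. ]
front_mark side [ 0.3 -1.9]
wheel_center top [-1.8  1.2]
wheel_center side [ 0.7 -1.1]
wheel_center wrist [-1.1 -0. ]
clamp_pivot top [2.4 0.5]
clamp_pivot side [ 0.3 -0.9]
clamp_pivot wrist [1.4 1.9]
crank_grip [385.2 257.2 145. ]
clamp_knob [551.  361.6 108. ]
table_center [421.8 -29.   68. ]
front_mark [361.8 -27.2  68. ]
wheel_center [445.2 255.4 145. ]
clamp_pivot [481.2 322.4 108. ]
rim [445.2 255.4 108. ]
```

```bash
python3 -c "
from h import *
rows([551.5,362,180],209.5-360);rows([551.5,362,92],209.5-360)"
```

```text
TCP [472.1 297.6 300.2] yaw -151.3 q [ 0.56  0.34  0.32  1.55 -0.    0.06] shift [-100.5   18.5  120.2] turn -0.015 5.45 F [ 0.8 -0.3  0.1] w 85.7 0.0
TCP [472.1 297.6 300.2] yaw -151.3 q [ 0.56  0.34  0.32  1.55 -0.    0.06] shift [-100.5   18.5  208.2] turn -0.015 5.45 F [ 0.8 -0.3  0.1] w 85.7 0.0
```

Request:
{"method": "jog_arm", "body": {"motion": [[-45, 8, 50, 0, 0], [-90, 16, 95, 0, 0], [-100, 18, 120, -0.02, 0], [-100, 18, 120, -0.02, 0], [-100, 18, 150, -0.02, 0], [-100, 18, 180, -0.02, 0], [-100, 18, 206, -0.02, 0], [-100, 18, 206, -0.02, 0]]}}

```text
time_s: 6.45
eef_pos: [550.1, 360.4, 94.2]
tool_rot: [[-0.868, -0.497, -0.002], [-0.497, 0.868, -0.002], [0.003, -0.0, -1.0]]
contact_force: [0.1, 0.2, 0.5]
width: 85.6
grasp_force: 0.0
```

```bash
python3 - <<'E'
from h import *
rows([551.5,362,92],209.5-360)
shot('wrist','w1.png')
print([ (r['conf'],r['pixel'],atz('wrist',r['pixel'],108)) for r in models.tip_of('wrist','clamp_knob')[:2]])
E
```

```text
TCP [550.1 360.4  94.2] yaw -150.2 q [ 0.58  0.63  0.25  1.19 -0.    0.06] shift [-2.1  0.7  2.2] turn 0.005 6.45 F [0.1 0.2 0.5] w 85.6 0.0
[(0.7, [263.5, 275.6], array([554.63137931, 365.92970461, 108.        ]))]
```

View pics/w1.png

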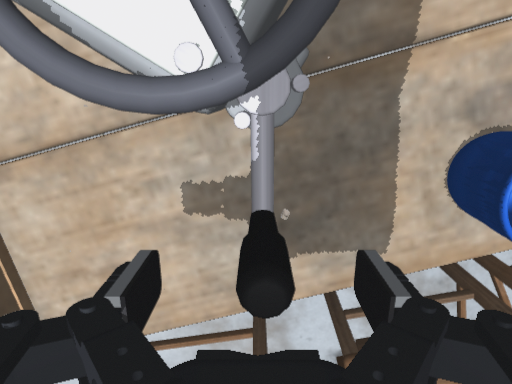

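The black knob at (265,265) sits between the open fingers, whose tips are at columns 150 and 365, with the lever running along the tool's x. I'll grip it and swing.

Request:
{"method": "jog_arm", "body": {"motion": [[0, 0, 0, 0, 1], [0, 0, 0, 0, 1], [0, 0, 0, 0, 1], [0, 0, 0, 0, 1], [0.6, 9.6, 0, -0.12, 1], [2.3, 19, 0, -0.24, 1], [5.1, 28.2, 0, -0.36, 1], [9, 36.9, 0, -0.48, 1], [14, 45.2, 0, -0.6, 1], [19.9, 52.7, 0, -0.72, 1]], "squeeze": 20}}

```text
time_s: 7.8
eef_pos: [508.3, 399.0, 95.3]
tool_rot: [[-0.321, -0.947, 0.002], [-0.947, 0.321, 0.004], [-0.004, -0.001, -1.0]]
contact_force: [0.0, 3.1, 1.3]
width: 23.3
grasp_force: 21.4
```

```bash
python3 -c "
from h import *
rows([551.5,362,92],209.5-360)"
```

```text
TCP [508.3 399.   95.3] yaw -108.7 q [ 0.66  0.61  0.21  1.17  0.   -0.58] shift [ 21.2 -52.7   3.2] turn 0.729 7.8 F [0.  3.1 1.3] w 23.3 21.4
```

Request:
{"method": "jog_arm", "body": {"motion": [[0.6, 9.6, 0, -0.12, 1], [2.3, 19, 0, -0.24, 1], [5.1, 28.2, 0, -0.36, 1], [7.2, 33.2, 0, -0.41, 1], [7.2, 33.2, 0, -0.41, 1], [7.2, 33.2, 0, -0.41, 1]]}}

```text
time_s: 8.55
eef_pos: [476.8, 403.4, 95.3]
tool_rot: [[0.079, -0.997, 0.006], [-0.997, -0.079, 0.005], [-0.004, -0.006, -1.0]]
contact_force: [5.9, 5.1, -3.3]
width: 22.8
grasp_force: 21.5
```

```bash
python3 -c "
from h import *
rows([475,402,250],272-360)"
```

```text
TCP [476.8 403.4  95.3] yaw -85.5 q [ 0.7   0.56  0.13  1.13 -0.   -0.95] shift [   0.6    1.  -154.7] turn 0.044 8.55 F [ 5.9  5.1 -3.3] w 22.8 21.5
```

Request:
{"method": "jog_arm", "body": {"motion": [[6.6, 32, 0, -0.41, 0], [6.6, 32, 0, -0.41, 0], [6.6, 32, 0, -0.41, 0], [6.6, 32, 0, -0.41, 0]]}}

```text
time_s: 9.05
eef_pos: [447.7, 392.1, 94.2]
tool_rot: [[0.467, -0.884, 0.008], [-0.884, -0.467, 0.001], [0.003, -0.007, -1.0]]
contact_force: [11.7, 2.5, -8.8]
width: 85.5
grasp_force: 5.9
```

Request:
{"method": "jog_arm", "body": {"motion": [[0, 0, -50, 0, 0], [0, 0, -100, 0, 0], [0, 0, -110, 0.08, 0], [0, 0, -110, 0.08, 0]]}}

```text
time_s: 9.55
eef_pos: [443.3, 392.5, 205.7]
tool_rot: [[0.399, -0.917, 0.002], [-0.917, -0.399, 0.002], [-0.001, -0.003, -1.0]]
contact_force: [-0.8, 0.1, 0.1]
width: 85.6
grasp_force: 0.0
```

```bash
python3 - <<'E'
from h import *
rows([385.3,257,205],-90);rows([385.3,257,130],-90)
cams.read_camera('top');cams.read_camera('side')
for c in('top','side'):print([(r['conf'],atz(c,r['pixel'],108)) for r in models.tip_of(c,'clamp_knob')[:2]])
E
```

```text
TCP [443.3 392.5 205.7] yaw -66.5 q [ 0.72  0.43  0.21  1.35 -0.   -1.26] shift [101.1 107.2   0.3] turn 0.410 9.55 F [-0.8  0.1  0.1] w 85.6 0.0
TCP [443.3 392.5 205.7] yaw -66.5 q [ 0.72  0.43  0.21  1.35 -0.   -1.26] shift [101.2 107.4  75.3] turn 0.410 9.55 F [-0.8  0.1  0.1] w 85.6 0.0
[]
[(0.7, array([479.08058257, 405.98927666, 108.        ]))]
```

I re-used shifts from the earlier call's frame, so the hand moved 32 mm further before lifting. The force stayed around 12 N and the lever is still at its free stop. Next is the crank.

Request:
{"method": "jog_arm", "body": {"motion": [[25, 27, 0, 0.1, 0], [50, 54, 0, 0.2, 0], [75, 81, 0, 0.3, 0], [101, 107, 0, 0.41, 0], [101, 107, 0, 0.41, 0], [101, 107, 0, 0.41, 0]]}}

```text
time_s: 10.5
eef_pos: [385.0, 257.1, 204.0]
tool_rot: [[0.0, -1.0, -0.0], [-1.0, -0.0, 0.0], [-0.0, 0.0, -1.0]]
contact_force: [-0.5, 0.3, 0.3]
width: 85.8
grasp_force: 0.0
```

```bash
python3 - <<'E'
from h import *
rows([385.3,257,130],-90)
shot('wrist','w2.png')
for n,z in [('crank_grip',145),('wheel_center',145),('clamp_knob',108)]: print(n,[(r['conf'],np.round(r['pixel']),atz('wrist',r['pixel'],z).round(1)) for r in models.tip_of('wrist',n)[:2]])
E
```

```text
TCP [385.  257.1 204. ] yaw -90.0 q [ 0.59  0.18 -0.14  1.25  0.   -0.98] shift [ 0.1 -0.3 74. ] turn 0.000 10.5 F [-0.5  0.3  0.3] w 85.8 0.0
crank_grip [(0.98, array([254., 214.]), array([387.3, 257.7, 145. ]))]
wheel_center [(0.58, array([167., 212.]), array([443.7, 256.8, 145. ]))]
clamp_knob [(0.67, array([153., 358.]), array([477.4, 407.2, 108. ]))]
```

View pics/w2.png

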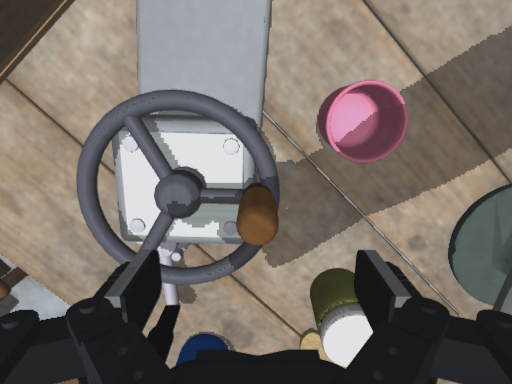

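The knob at (257,215) and the wheel are clear below the fingers. The pink cup at (363,120) and the jar at (340,310) are lower than the fingers will go. I'll descend and grip.

Request:
{"method": "jog_arm", "body": {"motion": [[0, -1, 30, 0, 0], [0, -1, 55, 0, 0], [0, -1, 73, 0, 0], [0, -1, 73, 0, 0], [0, -1, 73, 0, 1], [0, -1, 73, 0, 1], [0, -1, 73, 0, 1], [0, -1, 73, 0, 1]], "squeeze": 25}}

```text
time_s: 11.7
eef_pos: [385.9, 257.0, 132.0]
tool_rot: [[-0.001, -1.0, 0.001], [-1.0, 0.001, 0.001], [-0.001, -0.001, -1.0]]
contact_force: [-1.2, 0.2, 3.3]
width: 24.9
grasp_force: 25.4
```

```bash
python3 -c "
from h import *
rows([385.3,257,130],-90)
for k in range(1,11):
    a=np.radians(12*k); print(round(60*np.sin(a),1),round(60*(1-np.cos(a)),1))"
```

```text
TCP [385.9 257.  132. ] yaw -90.0 q [ 0.59  0.24 -0.27  1.06  0.   -0.98] shift [0.  0.6 2. ] turn -0.001 11.7 F [-1.2  0.2  3.3] w 24.9 25.4
12.5 1.3
24.4 5.2
35.3 11.5
44.6 19.9
52.0 30.0
57.1 41.5
59.7 53.7
59.7 66.3
57.1 78.5
52.0 90.0
```

```bash
python3 -c "
import numpy as np
g=lambda d:np.array([-60*np.sin(np.radians(d+1.7)),60*np.cos(np.radians(d+1.7))])
for s in(0,120,240):print([[*(g(s+12*k)-g(s)).round(1),0,0,1] for k in range(1,11)])"
```

```text
[[np.float64(-12.4), np.float64(-1.7), 0, 0, 1], [np.float64(-24.2), np.float64(-5.9), 0, 0, 1], [np.float64(-34.9), np.float64(-12.5), 0, 0, 1], [np.float64(-44.0), np.float64(-21.2), 0, 0, 1], [np.float64(-51.0), np.float64(-31.5), 0, 0, 1], [np.float64(-55.8), np.float64(-43.1), 0, 0, 1], [np.float64(-58.1), np.float64(-55.5), 0, 0, 1], [np.float64(-57.7), np.float64(-68.0), 0, 0, 1], [np.float64(-54.7), np.float64(-80.2), 0, 0, 1], [np.float64(-49.3), np.float64(-91.5), 0, 0, 1]]
[[np.float64(7.7), np.float64(-9.9), 0, 0, 1], [np.float64(17.2), np.float64(-18.0), 0, 0, 1], [np.float64(28.3), np.float64(-24.0), 0, 0, 1], [np.float64(40.3), np.float64(-27.5), 0, 0, 1], [np.float64(52.8), np.float64(-28.4), 0, 0, 1], [np.float64(65.3), np.float64(-26.8), 0, 0, 1], [np.float64(77.1), np.float64(-22.5), 0, 0, 1], [np.float64(87.7), np.float64(-15.9), 0, 0, 1], [np.float64(96.8), np.float64(-7.3), 0, 0, 1], [np.float64(103.9), np.float64(3.1), 0, 0, 1]]
[[np.float64(4.8), np.float64(11.6), 0, 0, 1], [np.float64(7.0), np.float64(23.9), 0, 0, 1], [np.float64(6.6), np.float64(36.5), 0, 0, 1], [np.float64(3.7), np.float64(48.7), 0, 0, 1], [np.float64(-1.8), np.float64(60.0), 0, 0, 1], [np.float64(-9.5), np.float64(69.9), 0, 0, 1], [np.float64(-19.0), np.float64(78.0), 0, 0, 1], [np.float64(-30.1), np.float64(84.0), 0, 0, 1], [np.float64(-42.1), np.float64(87.5), 0, 0, 1], [np.float64(-54.6), np.float64(88.4), 0, 0, 1]]
```

Request:
{"method": "jog_arm", "body": {"motion": [[-12.4, -1.7, 0, 0, 1], [-24.2, -5.9, 0, 0, 1], [-34.9, -12.5, 0, 0, 1], [-44, -21.2, 0, 0, 1], [-51, -31.5, 0, 0, 1], [-55.8, -43.1, 0, 0, 1], [-58.1, -55.5, 0, 0, 1], [-57.7, -68, 0, 0, 1], [-54.7, -80.2, 0, 0, 1], [-49.3, -91.5, 0, 0, 1]]}}

```text
time_s: 12.95
eef_pos: [477.9, 307.1, 132.0]
tool_rot: [[0.0, -1.0, 0.001], [-1.0, -0.0, 0.001], [-0.001, -0.001, -1.0]]
contact_force: [-2.6, -0.8, 6.6]
width: 25.2
grasp_force: 25.6
```

Request:
{"method": "jog_arm", "body": {"motion": [[7.7, -9.9, 0, 0, 1], [17.2, -18, 0, 0, 1], [28.3, -24, 0, 0, 1], [40.3, -27.5, 0, 0, 1], [52.8, -28.4, 0, 0, 1], [65.3, -26.8, 0, 0, 1], [77.1, -22.5, 0, 0, 1], [87.7, -15.9, 0, 0, 1], [96.8, -7.3, 0, 0, 1], [103.9, 3.1, 0, 0, 1]]}}

```text
time_s: 14.2
eef_pos: [474.8, 202.3, 132.0]
tool_rot: [[-0.001, -1.0, 0.003], [-1.0, 0.001, 0.001], [-0.001, -0.003, -1.0]]
contact_force: [0.8, 1.4, 4.7]
width: 25.5
grasp_force: 25.6
```

Request:
{"method": "jog_arm", "body": {"motion": [[4.8, 11.6, 0, 0, 1], [7, 23.9, 0, 0, 1], [6.6, 36.5, 0, 0, 1], [3.7, 48.7, 0, 0, 1], [-1.8, 60, 0, 0, 1], [-9.5, 69.9, 0, 0, 1], [-19, 78, 0, 0, 1], [-30.1, 84, 0, 0, 1], [-42.1, 87.5, 0, 0, 1], [-54.6, 88.4, 0, 0, 1]]}}

```text
time_s: 15.45
eef_pos: [385.5, 256.4, 131.9]
tool_rot: [[-0.001, -1.0, 0.001], [-1.0, 0.001, -0.001], [0.001, -0.001, -1.0]]
contact_force: [0.4, -1.8, 8.7]
width: 25.4
grasp_force: 25.8
```

```bash
python3 - <<'E'
from h import *
rows([385.9,257,132],-90)
b=shot('side','s1.png')[130:250,220:330]
cv2.imwrite('pics/s1c.png',cv2.resize(b[:,:,::-1],None,fx=4,fy=4,interpolation=3))
E
```

```text
TCP [385.5 256.4 131.9] yaw -90.0 q [ 0.59  0.24 -0.27  1.06 -0.   -0.98] shift [-0.6 -0.4 -0.1] turn -0.001 15.45 F [ 0.4 -1.8  8.7] w 25.4 25.8
```

View pics/s1c.png

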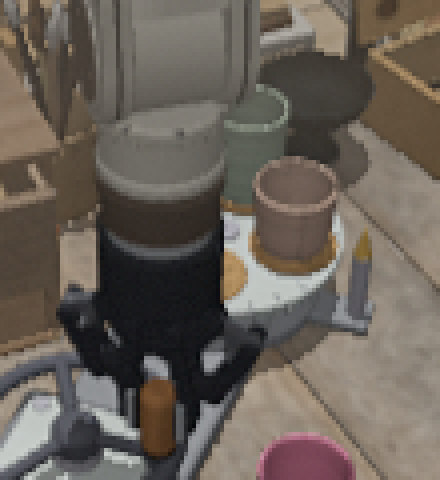

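The table has moved one pad: the pink-brown cup is now at the pointer (295,210), the tumbler is on the right-hand pad (255,145), and everything is upright. Now the second turn.

Request:
{"method": "jog_arm", "body": {"motion": [[-12.4, -1.7, 0, 0, 1], [-24.2, -5.9, 0, 0, 1], [-34.9, -12.5, 0, 0, 1], [-44, -21.2, 0, 0, 1], [-51, -31.5, 0, 0, 1], [-55.8, -43.1, 0, 0, 1], [-58.1, -55.5, 0, 0, 1], [-57.7, -68, 0, 0, 1], [-54.7, -80.2, 0, 0, 1], [-49.3, -91.5, 0, 0, 1]]}}

```text
time_s: 16.75
eef_pos: [477.3, 306.3, 131.9]
tool_rot: [[0.0, -1.0, 0.0], [-1.0, -0.0, 0.001], [-0.001, -0.0, -1.0]]
contact_force: [-1.7, -0.4, 8.2]
width: 24.8
grasp_force: 25.7
```

Request:
{"method": "jog_arm", "body": {"motion": [[7.7, -9.9, 0, 0, 1], [17.2, -18, 0, 0, 1], [28.3, -24, 0, 0, 1], [40.3, -27.5, 0, 0, 1], [52.8, -28.4, 0, 0, 1], [65.3, -26.8, 0, 0, 1], [77.1, -22.5, 0, 0, 1], [87.7, -15.9, 0, 0, 1], [96.8, -7.3, 0, 0, 1], [103.9, 3.1, 0, 0, 1]]}}

```text
time_s: 18.0
eef_pos: [474.5, 202.2, 131.9]
tool_rot: [[-0.001, -1.0, 0.002], [-1.0, 0.001, 0.001], [-0.001, -0.002, -1.0]]
contact_force: [1.2, 1.9, 5.8]
width: 25.4
grasp_force: 25.6
```

Request:
{"method": "jog_arm", "body": {"motion": [[4.8, 11.6, 0, 0, 1], [7, 23.9, 0, 0, 1], [6.6, 36.5, 0, 0, 1], [3.7, 48.7, 0, 0, 1], [-1.8, 60, 0, 0, 1], [-9.5, 69.9, 0, 0, 1], [-19, 78, 0, 0, 1], [-30.1, 84, 0, 0, 1], [-42.1, 87.5, 0, 0, 1], [-54.6, 88.4, 0, 0, 1]]}}

```text
time_s: 19.25
eef_pos: [385.5, 256.4, 131.9]
tool_rot: [[-0.001, -1.0, 0.001], [-1.0, 0.001, -0.001], [0.001, -0.001, -1.0]]
contact_force: [-0.9, -2.5, 8.2]
width: 25.1
grasp_force: 25.8
```

Request:
{"method": "jog_arm", "body": {"motion": [[0, 0, 0, 0, 1], [0, 0, 0, 0, 1], [0, 0, 0, 0, 1], [0, 0, 0, 0, 0], [0, 0, 0, 0, 0], [0, 0, 0, 0, 0], [0, 0, -40, 0, 0], [0, 0, -75, 0, 0], [0, 0, -75, 0, 0]]}}

```text
time_s: 20.38
eef_pos: [387.4, 257.7, 208.9]
tool_rot: [[-0.001, -1.0, 0.005], [-1.0, 0.001, 0.003], [-0.003, -0.005, -1.0]]
contact_force: [0.6, -0.2, -0.3]
width: 85.4
grasp_force: 0.0
```

```bash
python3 - <<'E'
from h import *
rows([476,403,205],272-360)
cams.read_camera('side'); shot('wrist','w3.png')
for n,z in [('crank_grip',145),('wheel_center',145),('clamp_knob',108)]: print(n,[(r['conf'],np.round(r['pixel']),atz('wrist',r['pixel'],z).round(1)) for r in models.tip_of('wrist',n)[:2]])
for n,z in [('crank_grip',145),('clamp_knob',108),('tall_tumbler',68)]: print(n,[(r['conf'],np.round(r['pixel']),atz('side',r['pixel'],z).round(1)) for r in models.tip_of('side',n)[:2]])
E
```

```text
TCP [387.4 257.7 208.9] yaw -90.0 q [ 0.59  0.18 -0.13  1.25 -0.   -0.98] shift [-145.3  -88.5    4.8] turn -0.036 20.375 F [ 0.6 -0.2 -0.3] w 85.4 0.0
crank_grip []
wheel_center [(0.65, array([168., 210.]), array([442.6, 254.2, 145. ]))]
clamp_knob [(0.9, array([155., 353.]), array([475.4, 400.4, 108. ]))]
crank_grip [(0.47, array([261., 234.]), array([380.3, 257.9, 145. ]))]
clamp_knob [(0.93, array([203., 275.]), array([484.7, 401.9, 108. ]))]
tall_tumbler [(0.77, array([293., 193.]), array([359.8, -13.9,  68. ]))]
```

The tumbler is detected at side (293,193), exactly where the front mark was seen, and the crank knob is back at its start (261,234). Now the lever back.

Request:
{"method": "jog_arm", "body": {"motion": [[-40, -25, 0, 0, 0], [-80, -50, 0, 0, 0], [-120, -75, 0, -0.05, 0], [-146, -90, 0, -0.06, 0], [-146, -90, 0, -0.06, 0], [-146, -90, 40, -0.06, 0], [-146, -90, 80, -0.06, 0], [-146, -90, 113, -0.06, 0], [-146, -90, 113, -0.06, 0], [-146, -90, 113, -0.06, 0]]}}

```text
time_s: 22.02
eef_pos: [476.2, 402.7, 94.7]
tool_rot: [[0.059, -0.998, 0.001], [-0.998, -0.059, 0.001], [-0.001, -0.001, -1.0]]
contact_force: [-0.3, 1.3, -0.4]
width: 85.1
grasp_force: 0.0
```

Request:
{"method": "jog_arm", "body": {"motion": [[0, 0, 0, 0, 1], [0, 0, 0, 0, 1], [0, 0, 0, 0, 1], [0, 0, 0, 0, 1]], "squeeze": 20}}

```text
time_s: 22.52
eef_pos: [476.9, 403.0, 94.1]
tool_rot: [[0.059, -0.998, 0.003], [-0.998, -0.059, 0.001], [-0.001, -0.003, -1.0]]
contact_force: [2.0, -0.9, 1.6]
width: 23.2
grasp_force: 21.8
```

```bash
python3 - <<'E'
from h import *
rows([476.8,403.4,95],-86)
s=env.state();R=np.array(s['tool_rot']);p=np.array(s['eef_pos']);v=p[:2]-[481.2,322.4];r=np.hypot(*v);t=np.arctan2(v[1],v[0]);print(r,np.degrees(t))
for k in range(1,11):
    a=t-.115*k; q=np.array([481.2+r*np.cos(a),322.4+r*np.sin(a),p[2]]); print((R.T@(q-p)).round(1)[:2],round(.115*k,2))
E
```

```text
TCP [476.9 403.   94.1] yaw -86.6 q [ 0.7   0.57  0.13  1.13 -0.   -0.93] shift [-0.4  0.1 -0.9] turn -0.011 22.525 F [ 2.  -0.9  1.6] w 23.2 21.8
80.69486184995971 93.03044736440533
[ 0.6 -9.3] 0.12
[  2.2 -18.4] 0.23
[  4.9 -27.3] 0.35
[  8.6 -35.8] 0.46
[ 13.2 -43.8] 0.58
[ 18.8 -51.2] 0.69
[ 25.1 -58. ] 0.81
[ 32.2 -64. ] 0.92
[ 39.9 -69.1] 1.04
[ 48.2 -73.4] 1.15
```

Request:
{"method": "jog_arm", "body": {"motion": [[0.6, -9.3, 0, 0.12, 1], [2.2, -18.4, 0, 0.23, 1], [4.9, -27.3, 0, 0.35, 1], [8.6, -35.8, 0, 0.46, 1], [13.2, -43.8, 0, 0.58, 1], [18.8, -51.2, 0, 0.69, 1], [25.1, -58, 0, 0.81, 1], [32.2, -64, 0, 0.92, 1], [39.9, -69.1, 0, 1.04, 1], [46, -72.5, 0, 1.12, 1]]}}

```text
time_s: 23.78
eef_pos: [550.0, 362.9, 94.1]
tool_rot: [[-0.873, -0.487, -0.002], [-0.487, 0.873, 0.005], [-0.0, 0.005, -1.0]]
contact_force: [-8.6, 11.4, 2.6]
width: 23.4
grasp_force: 22.4
```

Request:
{"method": "jog_arm", "body": {"motion": [[0, 0, 0, 0, 1], [0, 0, 0, 0, 1], [0, 0, 0, 0, 1]]}}

```text
time_s: 24.15
eef_pos: [549.8, 363.1, 94.0]
tool_rot: [[-0.872, -0.49, -0.001], [-0.49, 0.872, 0.004], [-0.001, 0.004, -1.0]]
contact_force: [-3.4, 3.3, 3.4]
width: 23.2
grasp_force: 22.1
```

```bash
python3 - <<'E'
from h import *
rows([551,361,95],-86)
p=np.array(env.state()['eef_pos']);v=p[:2]-[481.2,322.4];print(np.hypot(*v),np.degrees(np.arctan2(v[1],v[0])))
E
```

```text
TCP [549.8 363.1  94. ] yaw -150.7 q [0.58 0.63 0.25 1.19 0.   0.07] shift [ 0.  -2.4 -1. ] turn -1.128 24.15 F [-3.4  3.3  3.4] w 23.2 22.1
79.79401434225571 30.660004716698104
```

Request:
{"method": "jog_arm", "body": {"motion": [[0, -2, 0, 0, 1], [0, -2, 0, 0, 1], [0, -1, 0, 0, 0], [0, 0, 0, 0, 0], [0, 0, 0, 0, 0], [0, 0, 0, 0, 0], [0, 0, -50, 0, 0], [0, 0, -100, 0, 0], [0, 0, -140, 0, 0], [0, 0, -140, 0, 0]]}}

```text
time_s: 25.4
eef_pos: [553.0, 362.1, 238.4]
tool_rot: [[-0.873, -0.488, 0.008], [-0.488, 0.873, 0.005], [-0.009, 0.001, -1.0]]
contact_force: [1.3, -0.1, -0.2]
width: 85.4
grasp_force: 0.0
```

```bash
python3 - <<'E'
from h import *
rows([551,361,95],-86)
b=shot('side','s2.png'); a=shot('top','t2.png')
b=cv2.resize(b[130:290,160:330],None,fx=2.3,fy=2.3,interpolation=3);a=cv2.resize(a[130:290,130:340],None,fx=1.9,fy=1.9,interpolation=3)
h=max(len(a),len(b));a=cv2.copyMakeBorder(a,0,h-len(a),0,0,0);b=cv2.copyMakeBorder(b,0,h-len(b),0,0,0)
cv2.imwrite('pics/c2.png',np.hstack([a,b])[:,:,::-1])
for n,z in [('crank_grip',145),('clamp_knob',108),('tall_tumbler',68)]:
  for c in('top','side'): print(n,c,[(round(r['conf'],2),np.round(r['pixel']),atz(c,r['pixel'],z).round(1)) for r in models.tip_of(c,n)[:2]])
E
```

```text
TCP [553.  362.1 238.4] yaw -150.8 q [ 0.58  0.57  0.52  1.51 -0.    0.07] shift [ 3.600e+00 -1.000e-01  1.434e+02] turn -1.131 25.4 F [ 1.3 -0.1 -0.2] w 85.4 0.0
crank_grip top []
crank_grip side [(0.52, array([262., 234.]), array([378.9, 258.9, 145. ]))]
clamp_knob top [(0.37, array([308., 204.]), array([352.1, -23.5, 108. ]))]
clamp_knob side [(0.75, array([186., 257.]), array([551.7, 363. , 108. ]))]
tall_tumbler top [(0.64, array([307., 203.]), array([358.9, -31.9,  68. ]))]
tall_tumbler side [(0.8, array([294., 194.]), array([356.5, -12.9,  68. ])), (0.16, array([276., 321.]), array([285.3, 441.5,  68. ]))]
```

View pics/c2.png

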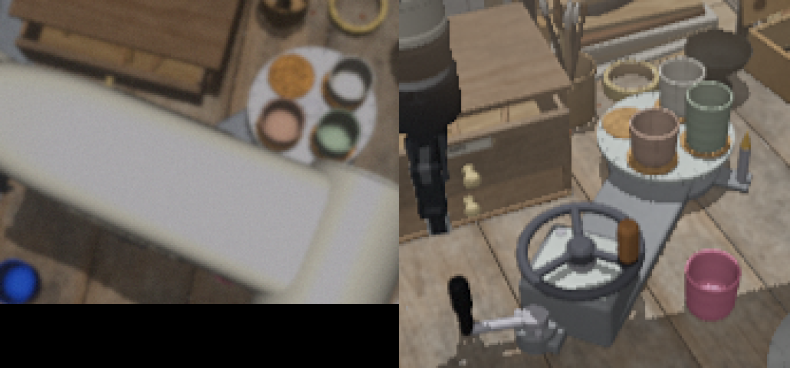

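The tumbler stands at the pointer (crop 708,118) and all three pots are upright. The lever is back at its starting direction, the crank knob is at its start, and the gripper is clear.

```bash
python3 -c "
from h import *
print(env.hand_in())"
```

```text
the job is handed in; nothing more can be done
None
```

The tall tumbler is at the pointer after two clockwise turns, with the crank knob back where it began, the clamp lever locked and all three pots upright; the job is handed in, but no verdict came back.

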